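# Put a cut cheese away in the counter keeper

### The job

A short cut of cheese is standing on the shut lid of the wooden cheese keeper. Stand it on the cutting board first, swing the keeper's lid up and over until it rests open by itself, then take the cheese again by its two ends and lower it gently, right side up, onto the slate tile in the one empty lane inside. Do not drop the cheese, leave the lid open, and leave the other cheeses and the things on the counter as they are.

Things in the scene. Friction and masses are not known exactly. Their poses are not given: they have to be found in the camera images.
- piece: The short cut of cheese: a pale block 68 long (its x) by 48 wide (y) by 58 high, about 0.2 kg, brown rind on its +x end. Origin: centre of its underside, z up. It starts on the shut lid, its length pointing from rail to rail, so it can be gripped there across its 48 mm width only. In the lane there is finger room only at its two ends (68 mm grip).
- case: The cheese keeper, a wooden box fixed to the counter, 162 (x) by 216 (y) by 74 high without its lid; origin: centre of its underside; lid hinged on its +x top edge. Walls, floor and dividers 6 thick. Two dividers, tops 66 above the counter, make three lanes side by side, each 150 long (x) by 64 wide, centres at y = -70, 0, +70. Two lanes hold other cheeses, one is empty.
- tile: Slate tile on the floor of the empty lane, fixed, 146 (x) by 60 (y) by 4 thick; origin: centre of its underside, 6 above the counter and on the lane's centre; axes as the keeper's. Its top is 10 above the counter. Which lane has it varies.
- lid (a joint): Hinge of the lid, rad: 0 shut, grows as it opens, stop at 1.85. Light friction only: it balances at about 1.5, falls shut from below that and falls open to the stop from above. The hinge lies along the keeper's y axis; opening lifts the front edge and swings it over to the keeper's +x side.
- lid_hinge (a point): Point on the lid's hinge line, mid-width: 81 to the keeper's +x from its origin, 74 up. The lid is a clear panel in a wooden frame, 162 by 216 by 6 thick, 0.4 kg, underside level with the hinge; shut, its top is 80 above the counter. Two steel rails stand on it along y: tops 54 above its underside, 8 thick, 178 long, 108 and 16 from the hinge line.
- lid_handle (a point): Middle of the round bar of the lid's handle: bar 10 thick, along the keeper's y, 100 between its two end posts. On the shut lid it lies 150 from the hinge line toward the keeper's -x and 40 above the lid's underside. Free room: 29 between bar and panel, 33 between bar and the nearer rail.
- board: Wooden cutting board lying on the counter beside the keeper, fixed, 160 (x) by 140 (y) by 20 thick; origin: centre of its underside. To the left or right of the keeper.
- stock_a: Another cheese, in a lane of the keeper: like the short cut but 105 long. Origin: centre of its underside. To be left alone.
- stock_b: Another cheese, as stock_a, in the other filled lane. To be left alone.
- wheel: Small whole wheel of cheese, 110 across, 60 high, on the counter; origin: centre of its underside. Bystander.
- jar: Jar, 70 across, 100 high, on the counter; origin: centre of its underside. Bystander.
- plane: Hand cheese slicer lying on the counter, about 220 long, 25 high; origin near its middle, on the counter. Bystander.
Things that resemble listed ones, but are neither listed nor needed, are in the scene too. What is shaped like the piece but pink is not meant.

How it is judged:
On the way, in this order (a step that is already met when the one before it is completed fails the run):
1. the short cheese stands on the cutting board, let go (linear speed of piece below 0.02 m/s and angle between piece's own z axis and vertical below 0.12 rad and contact force between piece and the fingers below 0.1 N and x of piece in the frame of board between -0.08 and 0.08 m and y of piece in the frame of board between -0.07 and 0.07 m and z of piece in the frame of board between 0.014 and 0.026 m), for 0.2 s.
2. the lid rests open by itself, nothing held, the cheese still on the board (value of joint lid above 1.7 rad and velocity of joint lid between -0.1 and 0.1 rad/s and contact force between the fingers and anything else below 0.1 N and x of piece in the frame of board between -0.08 and 0.08 m and y of piece in the frame of board between -0.07 and 0.07 m and z of piece in the frame of board between 0.014 and 0.026 m), for 0.3 s.
At the end, for the whole second after the job is handed in: The short cheese stands let go, upright within 7 degrees and at rest on the slate tile in the empty lane: underside within 5 mm of the tile, middle within 14 mm of the lane's centre line and 45 mm of its middle; the lid rests open beyond 1.7 rad; both neighbours stand upright in their lanes (linear speed of piece below 0.02 m/s and angle between piece's own z axis and vertical below 0.12 rad and contact force between piece and the fingers below 0.1 N and x of piece in the frame of tile between -0.045 and 0.045 m and y of piece in the frame of tile between -0.014 and 0.014 m and z of piece in the frame of tile between 0 and 0.009 m and value of joint lid above 1.7 rad and velocity of joint lid between -0.1 and 0.1 rad/s and angle between each of stock_a, stock_b's own z axis and vertical below 0.15 rad); the robot touches nothing.
It fails at once if the short cheese is dropped or knocked (unheld and faster than 0.45 m/s) (contact force between piece and the fingers below 0.05 N and linear speed of piece above 0.45 m/s).
It fails at once if a neighbouring cheese is moved by more than 25 mm (distance of any of stock_a, stock_b from where it was at the start of the episode above 0.025 m).
It fails at once if the wheel, the jar or the slicer is moved by more than 30 mm (distance of any of wheel, jar, plane from where it was at the start of the episode above 0.03 m).
It also fails if it takes over 72 s, if anything falls off the work surface, if the arm or the gripper's body presses on something with over 40 N, if the wrist force passes 120 N, or if a joint passes its speed limit or range.

### The arm

A 6-joint arm with a two-finger parallel gripper is mounted at the origin on the work surface. World frame = base frame: x ahead of the robot, y to its left, z up, the work surface at z = 0. Lengths are in m, angles in rad, forces in N, time in s.
With the tool pointing down it reaches from about 0.225 to 0.875 m from the base axis. Payload 3.4 kg.
Tool frame: the origin (TCP) lies midway between the tips of the shut fingers; the grasp point (between the pads) lies 19 mm behind it (manip.grip_point_offset is the distance from the TCP to the grasp point, in m); z points along the fingers, y is the line along which they close (so a half turn about z gives the same grasp; the last joint's range is limited). The gripper opens to 85 mm and grips with 20 to 120 N. Pads are 22 mm wide; open, the fingers measure 114 mm over their backs; the gripper's body (76 mm by 85 mm) begins 54 mm behind the grasp point. The pads swing forward as they close: fully open they stand 13 mm farther back than shut.
Start: joints at [1.212, 0.276, 1.505, -0, 1.361, -0.121], TCP at [0.135, 0.559, 0.231] pointing down, gripper open.
Joint ranges: [-2.89, 2.89], [-0.75, 2.08], [0.22, 2.7], [-1.18, 4.32], [0.11, 2.71], [-2.7, 2.7]. Speed limits (rad/s): [2.57, 2.57, 3.14, 3.14, 3.14, 3.14].

### API

Orientations are given as a unit quaternion [w, x, y, z].
In Python, from rig import manip gives the robot as it stands.
- The arm moves only by the shell command python3 -m handwheel 'ROWS' [FORCE]. ROWS is JSON, a list of rows, each an object with "translation": the shift along the tool's x, y, z in m, a list of three; "angular": the turn, a rotation vector about the tool's x, y, z in degrees, a list of three; "hand": the closure, from 0 (fully open) to 1 (shut). A call has 1 to 10 rows; each row shifts and turns the commanded pose from where the row before left it, along the tool's axes as they then stand; what a row does not reach is not made up. A row lasts 1/12 s, in which the tool goes at most 41.7 mm and 7.16 degrees, less where a joint would pass 70% of its speed; a pose out of reach is approached as far as the arm can. A call with a gripper value outside its range is refused whole. The fingers move at their own pace and stop on an object; FORCE is the grip in N (left out, the last holds). Time passes only in rows, so rows that do not move let the fingers close. It gives the time, the measured TCP pose, the force, the opening and the grip force at its end, in the units of the state.
- manip.get_state(): the state, without advancing time (a new reading comes with each control period).
- manip.get_image(name): name is "scene" or "top"; returns the picture (400x640x3 uint8, red, green, blue); there is no depth.
- manip.camera_info(name): a dict with "camera_matrix" (3x3 intrinsics, pixels), "k1" (the pictures are not rectified: a ray, as slopes to the right and down, at radius r is drawn at 1 + k1 r^2 times it, then the intrinsics apply), "eye" and "orientation" of the camera in the world. Camera axes: x right, y down, z forward; pixel columns grow to the right and rows downward; lengths in m; the calibration is good to about 2 mm. A picture is of the moment at which its call begins. camera_info takes no time and is no camera call.
- manip.sign_off(): hands the job in; it is judged then, once.
The state is a dict: "clock": time; "qpos": joint angles; "qd": joint speeds; "effort": joint torques, N m; "position": TCP position; "ee_rot": TCP orientation; "contact_force": force on the tool from outside, world axes, zero at the start; "moment": the same for the moment, N m; "width": finger opening in m; "gripper_force": force on a finger pad.
Only numpy, scipy, OpenCV 4.12 (cv2) and the standard library are available. Lean on these libraries where they do the work, as an engineer would, in place of code of your own. Each camera call takes 0.05 s, during which the arm holds its last target. There are 200 camera calls.

## Working session

There is one attempt and no reset: what is moved stays moved. The work goes in short steps, Python scripts to look and compute and a shell command to move; the robot and the scene stay as the last step left them, time stands still between calls to the robot, and variables do not carry over. Pictures are saved under pics/ and viewed, at most 13 in all, crops included, and the job is handed in when it is done.

```bash
ls; mkdir -p pics
python3 - <<'E'
from rig import manip
import cv2
for n in("scene","top"):
    cv2.imwrite(f"pics/{n}0.png",cv2.cvtColor(manip.get_image(n),cv2.COLOR_RGB2BGR)); print(manip.camera_info(n))
print(manip.get_state())
E
```

```text
pics
{'camera_matrix': array([[447.54914669,   0.        , 317.76649137],
       [  0.        , 447.54914669, 203.29235056],
       [  0.        ,   0.        ,   1.        ]]), 'k1': 0.021645288151858875, 'eye': array([1.64500156, 0.4386488 , 0.80028729]), 'orientation': array([-0.2722297 ,  0.48664118,  0.720887  , -0.41157415])}
{'camera_matrix': array([[402.41752866,   0.        , 322.54097188],
       [  0.        , 402.41752866, 194.92683361],
       [  0.        ,   0.        ,   1.        ]]), 'k1': 0.021252041737207888, 'eye': array([ 0.3723693 , -0.01459135,  1.16279309]), 'orientation': array([ 0.07722652, -0.69344765,  0.71359006, -0.06289394])}
{'clock': 0.1, 'qpos': array([ 1.21200086e+00,  2.76566962e-01,  1.50603803e+00,  1.66517247e-05,
        1.36071026e+00, -1.21001336e-01]), 'qd': array([-0.00090371, -0.00219417, -0.00406599, -0.00022034, -0.00039301,
        0.00026073]), 'effort': array([ 9.11814805e-04, -4.17703700e+01, -2.46401489e+01, -2.03172640e-04,
        6.06825823e-03,  8.00862438e-06]), 'position': array([0.13527492, 0.55836105, 0.23049359]), 'ee_rot': array([-2.12556766e-04,  1.18618817e-01,  9.92939492e-01, -8.34701185e-04]), 'contact_force': array([-0.48610037, -0.31979882, -0.21425931]), 'moment': array([-0.04837365, -0.01300433, -0.0154476 ]), 'gripper_force': 0.0, 'width': 0.08551119397687257}
```

View pics/scene0.png

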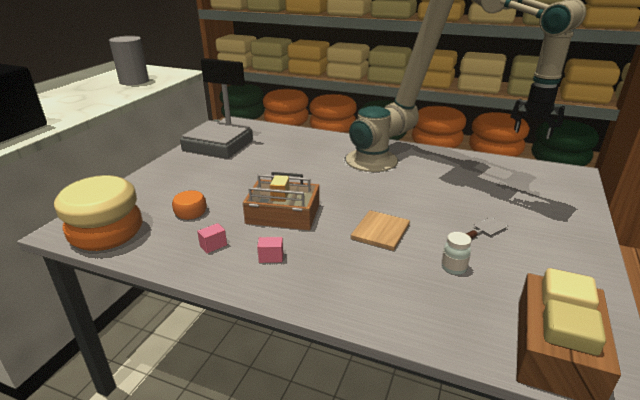

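View pics/top0.png

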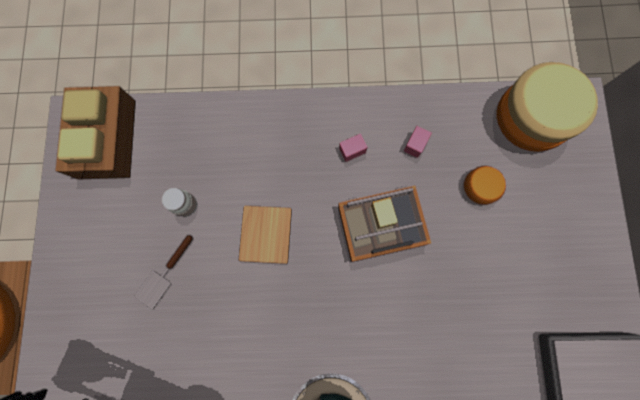

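The top view shows the keeper at about (384,223), slightly rotated, with the piece at about (385,212). The board is at about (266,235) to its left (+y). The dark slate lane is the right one (-y). I'll zoom in to get corners.

```bash
python3 - <<'E'
import cv2
a=cv2.imread("pics/top0.png")[175:275,230:440]
cv2.imwrite("pics/crop_top.png",cv2.resize(a,None,fx=3.8,fy=3.8,interpolation=cv2.INTER_CUBIC))
b=cv2.imread("pics/scene0.png")[160:255,235:415]
cv2.imwrite("pics/crop_scene.png",cv2.resize(b,None,fx=4.4,fy=4.4,interpolation=cv2.INTER_CUBIC))
E
cat > h.py <<'E'
from rig import manip
import numpy as np, cv2
from scipy.spatial.transform import Rotation as R
def cam(n):
    c=manip.camera_info(n); q=c["orientation"]; r=R.from_quat(np.r_[q[1:],q[0]]).as_matrix()
    return c["camera_matrix"],np.array([c["k1"],0,0,0,0]),c["eye"],r
def ray(n,uv,z):
    K,d,e,r=cam(n); p=cv2.undistortPoints(np.array([[uv]],float),K,d)[0,0]
    v=r@np.r_[p,1]; return e+v*(z-e[2])/v[2]
def proj(n,P):
    K,d,e,r=cam(n); rt=r.T
    return cv2.projectPoints(np.atleast_2d(P).astype(float),cv2.Rodrigues(rt)[0],-rt@e,K,d)[0][:,0]
E
```

```text
(no output)
```

View pics/crop_top.png

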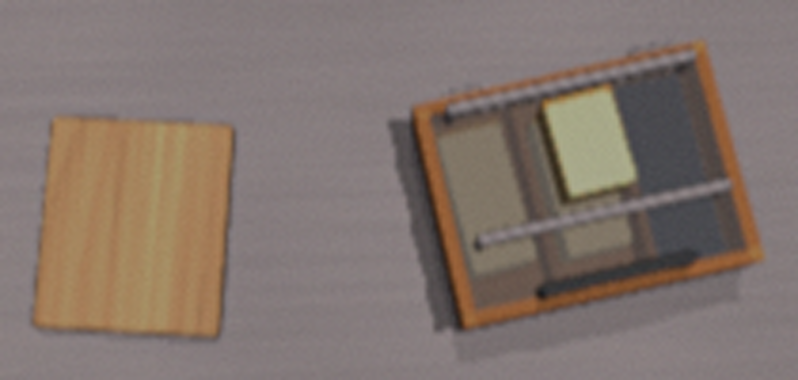

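View pics/crop_scene.png

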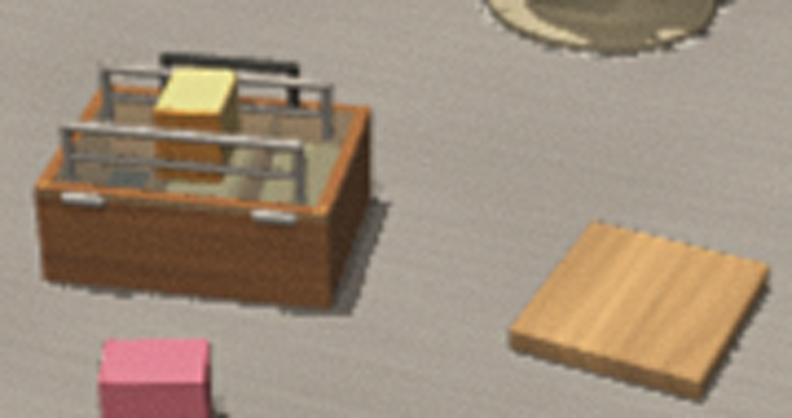

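The crops show the lid corners, board corners and cheese top clearly. Its rind end (brown) faces +x, away from the robot. The slate is under the -y lane. Now to positions.

```bash
cat >> h.py <<'E'
def top(c,z): return ray("top",((c[0]+.5)/3.8-.5+230,(c[1]+.5)/3.8-.5+175),z)
def scn(c,z): return ray("scene",((c[0]+.5)/4.4-.5+235,(c[1]+.5)/4.4-.5+160),z)
E
python3 - <<'E'
from h import *
np.set_printoptions(precision=4,suppress=True)
def rect(f,cs,z,nm):
    p=np.array([f(c,z) for c in cs])[:,:2]  # UL UR LR LL: (+x,+y),(+x,-y),(-x,-y),(-x,+y)
    xd=(p[0]+p[1]-p[2]-p[3])/2; yd=(p[0]+p[3]-p[1]-p[2])/2
    print(nm,p.mean(0),"len",np.linalg.norm(xd),np.linalg.norm(yd),"yaw",np.degrees([np.arctan2(xd[1],xd[0]),np.arctan2(-yd[0],yd[1])]))
rect(top,[(415,105),(706,42),(762,258),(463,327)],.08,"lid top")
rect(top,[(53,118),(234,126),(219,337),(36,325)],.02,"board top")
rect(top,[(543,98),(610,86),(636,182),(568,198)],.138,"piece top")
rect(scn,[(328,212),(38,186),(98,88),(372,107)],.08,"lid scene")
rect(scn,[(702,388),(510,333),(596,222),(769,266)],.02,"board scene")
rect(scn,[(227,112),(155,109),(172,69),(237,71)],.138,"piece scene")
print("handle top",top((540,294),.114),top((697,257),.114))
E
```

```text
lid top [ 0.51   -0.1589] len 0.15959835871105002 0.21491137039418623 yaw [10.0632 10.9913]
board top [0.4945 0.1717] len 0.15685046898837351 0.13725928296687862 yaw [-4.2674 -4.7929]
piece top [ 0.5301 -0.1547] len 0.06866021611584205 0.04662997795651006 yaw [11.1989 10.1092]
lid scene [ 0.5121 -0.1566] len 0.15485248826731748 0.21491731868160233 yaw [11.6454 12.4386]
board scene [0.5032 0.1777] len 0.16240702804828722 0.13633444713178594 yaw [-4.0257 -5.4521]
piece scene [ 0.5326 -0.1521] len 0.06226667438945014 0.04974405272326237 yaw [17.4511 16.9771]
handle top [ 0.4298 -0.1188  0.114 ] [ 0.4518 -0.2263  0.114 ]
```

```bash
cat >> h.py <<'E'
np.set_printoptions(precision=4,suppress=True)
def go(*t):
    """tool-frame shift (mm) from measured pose to world target; tool y heading, tilt"""
    s=manip.get_state(); q=s["ee_rot"]; r=R.from_quat(np.r_[q[1:],q[0]]).as_matrix()
    print("mm",r.T@(np.array(t)-s["position"])*1000,"yhead",np.degrees(np.arctan2(r[1,1],r[0,1])),"zaxis",r[:,2],"pos",s["position"],"t",s["clock"],"w",s["width"],s["gripper_force"],"F",s["contact_force"])
K0=np.array([.511,-.158]);KY=np.radians(10.8)
def kw(x,y): return K0+np.array([[np.cos(KY),-np.sin(KY)],[np.sin(KY),np.cos(KY)]])@[x,y]
E
python3 -m handwheel '[{"translation":[0,0,0],"angular":[0,0,-6.15],"hand":0},{"translation":[0,0,0],"angular":[0,0,-6.15],"hand":0},{"translation":[0,0,0],"angular":[0,0,-6.15],"hand":0},{"translation":[0,0,0],"angular":[0,0,-6.15],"hand":0},{"translation":[0,0,0],"angular":[0,0,0],"hand":0}]' 40
python3 -c "
from h import *
go(.531,-.154,.23)"
```

```text
clock: 0.52
position: [0.1354, 0.5585, 0.2308]
ee_rot: [-0.0, -0.096, 0.995, -0.0]
contact_force: [0.3, -0.2, -0.5]
width: 0.0853
gripper_force: 0.0
mm [-251.4275 -775.2445    1.3794] yhead 101.07265826622454 zaxis [-0.0003 -0.001  -1.    ] pos [0.1354 0.5585 0.2308] t 0.5167 w 0.08531070586707855 0.0 F [ 0.2684 -0.2019 -0.4874]
```

```bash
python3 -m handwheel '[{"translation":[-0.0105,-0.0323,0],"angular":[0,0,0],"hand":0},{"translation":[-0.0105,-0.0323,0],"angular":[0,0,0],"hand":0},{"translation":[-0.0105,-0.0323,0],"angular":[0,0,0],"hand":0},{"translation":[-0.0105,-0.0323,0],"angular":[0,0,0],"hand":0},{"translation":[-0.0105,-0.0323,0],"angular":[0,0,0],"hand":0},{"translation":[-0.0105,-0.0323,0],"angular":[0,0,0],"hand":0},{"translation":[-0.0105,-0.0323,0],"angular":[0,0,0],"hand":0},{"translation":[-0.0105,-0.0323,0],"angular":[0,0,0],"hand":0},{"translation":[-0.0105,-0.0323,0],"angular":[0,0,0],"hand":0},{"translation":[-0.0105,-0.0323,0],"angular":[0,0,0],"hand":0}]' >/dev/null
python3 -m handwheel '[{"translation":[-0.0105,-0.0323,0],"angular":[0,0,0],"hand":0},{"translation":[-0.0105,-0.0323,0],"angular":[0,0,0],"hand":0},{"translation":[-0.0105,-0.0323,0],"angular":[0,0,0],"hand":0},{"translation":[-0.0105,-0.0323,0],"angular":[0,0,0],"hand":0},{"translation":[-0.0105,-0.0323,0],"angular":[0,0,0],"hand":0},{"translation":[-0.0105,-0.0323,0],"angular":[0,0,0],"hand":0},{"translation":[-0.0105,-0.0323,0],"angular":[0,0,0],"hand":0},{"translation":[-0.0105,-0.0323,0],"angular":[0,0,0],"hand":0},{"translation":[-0.0105,-0.0323,0],"angular":[0,0,0],"hand":0},{"translation":[-0.0105,-0.0323,0],"angular":[0,0,0],"hand":0}]'
python3 -c "
from h import *
go(.531,-.154,.095)"
```

```text
clock: 2.18
position: [0.4649, -0.037, 0.2312]
ee_rot: [-0.0, -0.094, 0.996, 0.0]
contact_force: [-0.2, 1.2, 0.6]
width: 0.0855
gripper_force: 0.0
mm [ -43.0704 -127.3058  136.1232] yhead 100.76685228463245 zaxis [-0.0001  0.0003 -1.    ] pos [ 0.4649 -0.037   0.2312] t 2.1833 w 0.085502805369852 0.0 F [-0.1721  1.156   0.6242]
```

```bash
python3 -m handwheel '[{"translation":[-0.0108,-0.0318,0],"angular":[0,0,0],"hand":0},{"translation":[-0.0108,-0.0318,0],"angular":[0,0,0],"hand":0},{"translation":[-0.0108,-0.0318,0],"angular":[0,0,0],"hand":0},{"translation":[-0.0108,-0.0318,0],"angular":[0,0,0],"hand":0},{"translation":[0,0,0.02],"angular":[0,0,0],"hand":0},{"translation":[0,0,0.02],"angular":[0,0,0],"hand":0},{"translation":[0,0,0],"angular":[0,0,0],"hand":0},{"translation":[0,0,0],"angular":[0,0,0],"hand":0}]'
python3 - <<'E'
from h import *
go(.531,-.154,.095)
a=cv2.cvtColor(manip.get_image("scene"),cv2.COLOR_RGB2BGR)[120:270,225:425]
cv2.imwrite("pics/s1.png",cv2.resize(a,None,fx=4,fy=4,interpolation=cv2.INTER_CUBIC))
E
```

```text
clock: 2.85
position: [0.5303, -0.1517, 0.1902]
ee_rot: [-0.001, -0.095, 0.996, 0.001]
contact_force: [0.3, -0.0, -0.8]
width: 0.0857
gripper_force: 0.0
mm [-0.5195 -2.5503 95.1887] yhead 100.86252403349425 zaxis [-0.0031  0.0014 -1.    ] pos [ 0.5303 -0.1517  0.1902] t 2.85 w 0.0856607828450722 0.0 F [ 0.2591 -0.0029 -0.7726]
```

View pics/s1.png

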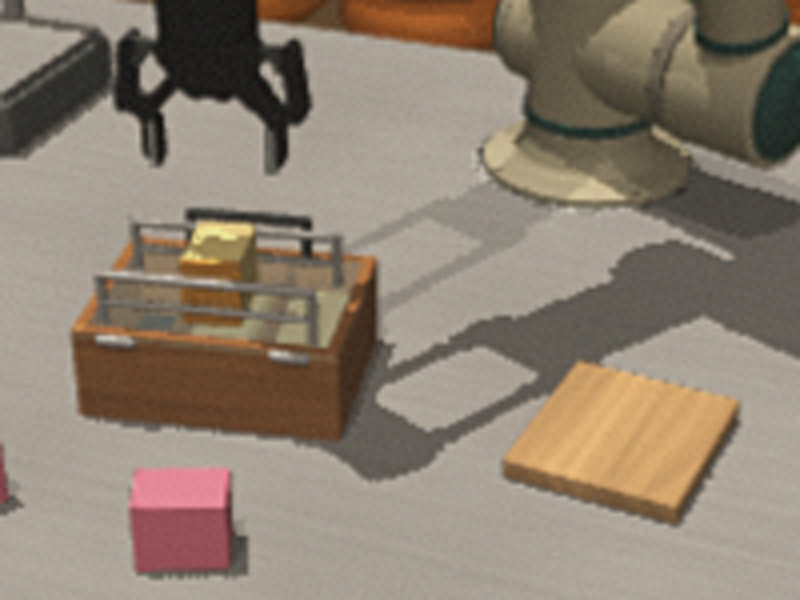

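The open fingers (tips near (150,160) and (275,165)) straddle the cheese top (218,240), so I can descend.

```bash
python3 -m handwheel '[{"translation":[0,-0.002,0.02],"angular":[0,0,0],"hand":0},{"translation":[0,0,0.02],"angular":[0,0,0],"hand":0},{"translation":[0,0,0.02],"angular":[0,0,0],"hand":0},{"translation":[0,0,0.02],"angular":[0,0,0],"hand":0},{"translation":[0,0,0.014],"angular":[0,0,0],"hand":0},{"translation":[0,0,0],"angular":[0,0,0],"hand":0.3},{"translation":[0,0,0],"angular":[0,0,0],"hand":0.35},{"translation":[0,0,0],"angular":[0,0,0],"hand":0.4},{"translation":[0,0,0],"angular":[0,0,0],"hand":0.6},{"translation":[0,0,0],"angular":[0,0,0],"hand":0.6}]' 30
python3 -m handwheel '[{"translation":[0,0,0],"angular":[0,0,0],"hand":0.8},{"translation":[0,0,0],"angular":[0,0,0],"hand":0.8},{"translation":[0,0,0],"angular":[0,0,0],"hand":0.8}]'
```

```text
clock: 3.73
position: [0.5331, -0.1542, 0.0994]
ee_rot: [0.002, -0.096, 0.995, -0.001]
contact_force: [0.2, 0.9, 5.7]
width: 0.0482
gripper_force: 31.6
clock: 3.98
position: [0.5331, -0.1542, 0.0994]
ee_rot: [0.002, -0.096, 0.995, -0.001]
contact_force: [0.4, 1.3, 6.9]
width: 0.0483
gripper_force: 31.7
```

```bash
python3 -m handwheel '[{"translation":[0,0,-0.005],"angular":[0,0,0],"hand":0.8},{"translation":[0,0,-0.01],"angular":[0,0,0],"hand":0.8},{"translation":[0,0,-0.02],"angular":[0,0,0],"hand":0.8},{"translation":[0,0,-0.02],"angular":[0,0,0],"hand":0.8},{"translation":[0,0,-0.02],"angular":[0,0,0],"hand":0.8},{"translation":[0,0,-0.02],"angular":[0,0,0],"hand":0.8},{"translation":[0,0,0],"angular":[0,0,0],"hand":0.8}]' 30
python3 - <<'E'
from h import *
go(.498,.174,.041)
E
```

```text
clock: 4.57
position: [0.534, -0.1551, 0.1969]
ee_rot: [0.004, -0.096, 0.995, -0.002]
contact_force: [0.4, -0.3, -2.7]
width: 0.0481
gripper_force: 31.4
mm [-26.239  330.6865 154.4292] yhead 100.9702962189014 zaxis [ 0.0078 -0.0035 -1.    ] pos [ 0.534  -0.1551  0.1969] t 4.5667 w 0.048113040047091014 31.35629117488861 F [ 0.4443 -0.313  -2.6513]
```

```bash
python3 -m handwheel '[{"translation":[-0.002,0.02,0],"angular":[0,0,0],"hand":0.8},{"translation":[-0.003,0.035,0],"angular":[0,0,0],"hand":0.8},{"translation":[-0.003,0.035,0],"angular":[0,0,0],"hand":0.8},{"translation":[-0.003,0.037,0],"angular":[0,0,0],"hand":0.8},{"translation":[-0.003,0.037,0],"angular":[0,0,0],"hand":0.8},{"translation":[-0.003,0.037,0],"angular":[0,0,0],"hand":0.8},{"translation":[-0.003,0.037,0],"angular":[0,0,0],"hand":0.8},{"translation":[-0.003,0.037,0],"angular":[0,0,0],"hand":0.8},{"translation":[-0.003,0.035,0],"angular":[0,0,0],"hand":0.8},{"translation":[0,0.02,0],"angular":[0,0,0],"hand":0.8}]' >/dev/null
python3 -m handwheel '[{"translation":[0,0,0.01],"angular":[0,0,0],"hand":0.8},{"translation":[0,0,0.02],"angular":[0,0,0],"hand":0.8},{"translation":[0,0,0.03],"angular":[0,0,0],"hand":0.8},{"translation":[0,0,0.03],"angular":[0,0,0],"hand":0.8},{"translation":[0,0,0.02],"angular":[0,0,0],"hand":0.8},{"translation":[0,0,0.02],"angular":[0,0,0],"hand":0.8},{"translation":[0,0,0.01],"angular":[0,0,0],"hand":0.8},{"translation":[0,0,0],"angular":[0,0,0],"hand":0.8},{"translation":[0,0,0],"angular":[0,0,0],"hand":0.8}]'
python3 - <<'E'
from h import *
go(.498,.174,.040)
a=cv2.cvtColor(manip.get_image("scene"),cv2.COLOR_RGB2BGR)[120:270,285:485]
cv2.imwrite("pics/s2.png",cv2.resize(a,None,fx=4,fy=4,interpolation=cv2.INTER_CUBIC))
E
```

```text
clock: 6.15
position: [0.4941, 0.1745, 0.0519]
ee_rot: [-0.001, -0.095, 0.995, -0.0]
contact_force: [1.1, -0.8, -1.4]
width: 0.0479
gripper_force: 31.5
mm [-3.7076 -1.1867 11.8878] yhead 100.95381000309514 zaxis [-0.0012 -0.0004 -1.    ] pos [0.4941 0.1745 0.0519] t 6.15 w 0.04790977433441372 31.509581208229065 F [ 1.101  -0.7541 -1.3913]
```

View pics/s2.png

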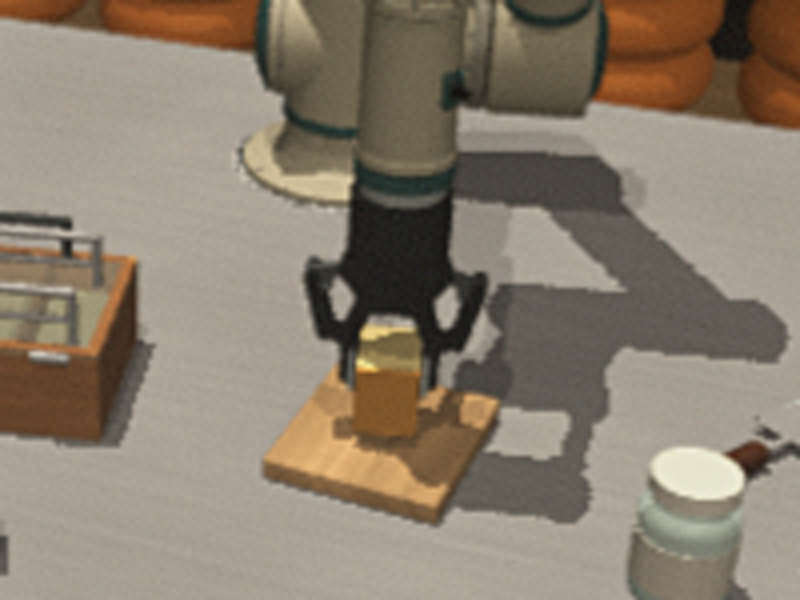

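The cheese is held upright over the middle of the board (rind end at about (387,400) in the crop). Next I lower it gently.

```bash
python3 -m handwheel '[{"translation":[0,0,0.004],"angular":[0,0,0],"hand":0.8},{"translation":[0,0,0.003],"angular":[0,0,0],"hand":0.8},{"translation":[0,0,0.002],"angular":[0,0,0],"hand":0.8},{"translation":[0,0,0],"angular":[0,0,0],"hand":0.8}]'
python3 -m handwheel '[{"translation":[0,0,0.002],"angular":[0,0,0],"hand":0.8},{"translation":[0,0,0],"angular":[0,0,0],"hand":0.8}]'
python3 -m handwheel '[{"translation":[0,0,0.001],"angular":[0,0,0],"hand":0.8},{"translation":[0,0,0],"angular":[0,0,0],"hand":0.8}]'
```

```text
clock: 6.53
position: [0.4942, 0.175, 0.0434]
ee_rot: [0.0, -0.096, 0.995, 0.0]
contact_force: [0.4, -0.3, -1.9]
width: 0.048
gripper_force: 31.6
clock: 6.7
position: [0.4943, 0.175, 0.0412]
ee_rot: [0.0, -0.096, 0.995, 0.0]
contact_force: [0.3, -0.2, -2.8]
width: 0.048
gripper_force: 31.6
clock: 6.87
position: [0.4943, 0.175, 0.0402]
ee_rot: [-0.0, -0.096, 0.995, 0.0]
contact_force: [-0.5, 0.6, -1.4]
width: 0.0479
gripper_force: 31.6
```

```bash
python3 -m handwheel '[{"translation":[0,0,0.001],"angular":[0,0,0],"hand":0.8},{"translation":[0,0,0],"angular":[0,0,0],"hand":0.8}]'
python3 -m handwheel '[{"translation":[0,0,0.001],"angular":[0,0,0],"hand":0.8},{"translation":[0,0,0],"angular":[0,0,0],"hand":0.8}]'
```

```text
clock: 7.03
position: [0.4945, 0.175, 0.0395]
ee_rot: [0.0, -0.096, 0.995, 0.0]
contact_force: [-0.2, -0.0, -1.7]
width: 0.048
gripper_force: 31.6
clock: 7.2
position: [0.4944, 0.175, 0.0394]
ee_rot: [0.0, -0.096, 0.995, 0.0]
contact_force: [-2.3, -0.1, 7.0]
width: 0.0475
gripper_force: 32.2
```

```bash
python3 -m handwheel '[{"translation":[0,0,0],"angular":[0,0,0],"hand":0.4},{"translation":[0,0,0],"angular":[0,0,0],"hand":0.3},{"translation":[0,0,0],"angular":[0,0,0],"hand":0.2},{"translation":[0,0,0],"angular":[0,0,0],"hand":0},{"translation":[0,0,0],"angular":[0,0,0],"hand":0},{"translation":[0,0,0],"angular":[0,0,0],"hand":0},{"translation":[0,0,-0.02],"angular":[0,0,0],"hand":0},{"translation":[0,0,-0.03],"angular":[0,0,0],"hand":0},{"translation":[0,0,-0.04],"angular":[0,0,0],"hand":0},{"translation":[0,0,-0.04],"angular":[0,0,0],"hand":0}]' 20
python3 -m handwheel '[{"translation":[0,0,-0.04],"angular":[0,0,7],"hand":0},{"translation":[0,0,0],"angular":[0,0,7],"hand":0},{"translation":[0,0,0],"angular":[0,0,7],"hand":0},{"translation":[0,0,0],"angular":[0,0,7],"hand":0},{"translation":[0,0,0],"angular":[0,0,7],"hand":0},{"translation":[0,0,0],"angular":[0,0,7],"hand":0},{"translation":[0,0,0],"angular":[0,0,7],"hand":0},{"translation":[0,0,0],"angular":[0,0,7],"hand":0},{"translation":[0,0,0],"angular":[0,0,7],"hand":0},{"translation":[0,0,0],"angular":[0,0,7],"hand":0}]'
python3 -m handwheel '[{"translation":[0,0,0],"angular":[0,0,7],"hand":0.6},{"translation":[0,0,0],"angular":[0,0,7],"hand":0.6},{"translation":[0,0,0],"angular":[0,0,6],"hand":0.6},{"translation":[0,0,0],"angular":[0,0,0],"hand":0.6},{"translation":[0,0,0],"angular":[0,0,0],"hand":0.6}]'
python3 - <<'E'
from h import *
print(kw(-.069,0)); go(*kw(-.069,0),.21)
E
```

```text
clock: 8.03
position: [0.4934, 0.1747, 0.1689]
ee_rot: [-0.001, -0.096, 0.995, -0.0]
contact_force: [0.9, 0.6, -0.4]
width: 0.0853
gripper_force: 0.0
clock: 8.87
position: [0.4942, 0.1749, 0.2081]
ee_rot: [-0.0, 0.495, 0.869, -0.0]
contact_force: [-0.1, -0.0, -0.1]
width: 0.0859
gripper_force: 0.0
clock: 9.28
position: [0.4942, 0.1749, 0.2082]
ee_rot: [-0.0, 0.635, 0.772, -0.0]
contact_force: [0.1, -0.7, 0.1]
width: 0.034
gripper_force: 0.0
[ 0.4432 -0.1709]
mm [-329.4992 -116.7922   -1.8207] yhead 11.132613701920937 zaxis [-0.0002 -0.     -1.    ] pos [0.4942 0.1749 0.2082] t 9.2833 w 0.033957286101981635 0.0 F [ 0.0695 -0.7026  0.1099]
```

```bash
python3 -m handwheel '[{"translation":[-0.033,-0.0118,0],"angular":[0,0,0],"hand":0.6},{"translation":[-0.033,-0.0118,0],"angular":[0,0,0],"hand":0.6},{"translation":[-0.033,-0.0118,0],"angular":[0,0,0],"hand":0.6},{"translation":[-0.033,-0.0118,0],"angular":[0,0,0],"hand":0.6},{"translation":[-0.033,-0.0118,0],"angular":[0,0,0],"hand":0.6},{"translation":[-0.033,-0.0118,0],"angular":[0,0,0],"hand":0.6},{"translation":[-0.033,-0.0118,0],"angular":[0,0,0],"hand":0.6},{"translation":[-0.033,-0.0118,0],"angular":[0,0,0],"hand":0.6},{"translation":[-0.033,-0.0118,0],"angular":[0,0,0],"hand":0.6},{"translation":[-0.033,-0.0118,0],"angular":[0,0,0],"hand":0.6}]' 20
python3 -m handwheel '[{"translation":[0,0,0.02],"angular":[0,0,0],"hand":0.6},{"translation":[0,0,0.02],"angular":[0,0,0],"hand":0.6},{"translation":[0,0,0.02],"angular":[0,0,0],"hand":0.6},{"translation":[0,0,0],"angular":[0,0,0],"hand":0.6},{"translation":[0,0,0],"angular":[0,0,0],"hand":0.6}]'
python3 - <<'E'
from h import *
go(.442,-.172,.097)
for n,s in(("scene",np.s_[120:270,225:425]),):
    a=cv2.cvtColor(manip.get_image(n),cv2.COLOR_RGB2BGR)[s]
    cv2.imwrite(f"pics/{n}3.png",cv2.resize(a,None,fx=4,fy=4,interpolation=cv2.INTER_CUBIC))
E
```

```text
clock: 10.12
position: [0.4407, -0.1731, 0.2084]
ee_rot: [0.0, 0.635, 0.772, 0.0]
contact_force: [0.5, 0.1, -0.3]
width: 0.0342
gripper_force: 0.0
clock: 10.53
position: [0.4407, -0.1712, 0.1477]
ee_rot: [-0.001, 0.636, 0.772, -0.0]
contact_force: [0.4, 0.3, -0.1]
width: 0.0339
gripper_force: 0.0
mm [-1.1036  1.2449 50.7266] yhead 11.050775771423824 zaxis [-0.002   0.0013 -1.    ] pos [ 0.4407 -0.1712  0.1477] t 10.5333 w 0.033899039476437944 0.0 F [ 0.3953  0.324  -0.1065]
```

View pics/scene3.png

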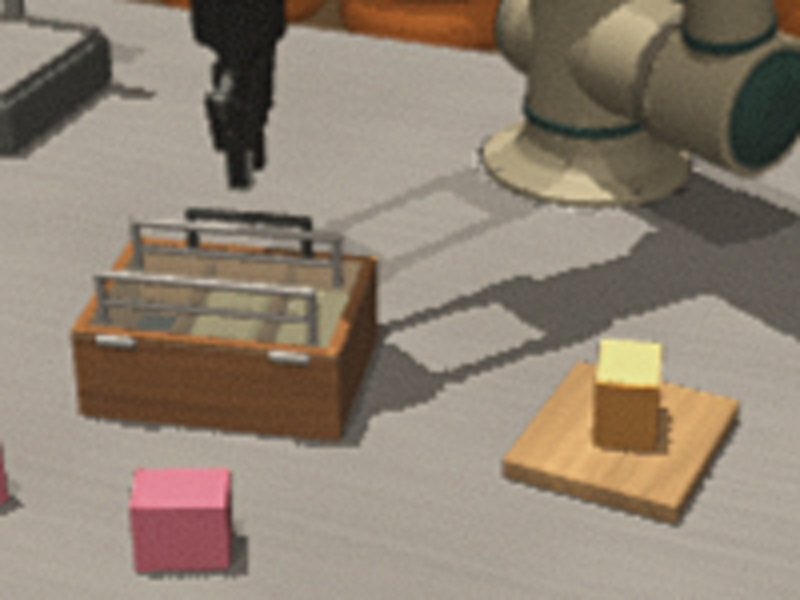

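The cheese stands on the board near its middle (crop (628,400)), and the gripper hangs just above the handle bar (250,215). I go down and close on the bar.

```bash
python3 -m handwheel '[{"translation":[0,0.001,0.01],"angular":[0,0,0],"hand":0.6},{"translation":[0,0,0.01],"angular":[0,0,0],"hand":0.6},{"translation":[0,0,0.01],"angular":[0,0,0],"hand":0.6},{"translation":[0,0,0.01],"angular":[0,0,0],"hand":0.6},{"translation":[0,0,0.01],"angular":[0,0,0],"hand":0.6},{"translation":[0,0,0.002],"angular":[0,0,0],"hand":0.6},{"translation":[0,0,0],"angular":[0,0,0],"hand":0.6}]' 25
python3 -m handwheel '[{"translation":[0,0,0],"angular":[0,0,0],"hand":0.75},{"translation":[0,0,0],"angular":[0,0,0],"hand":1},{"translation":[0,0,0],"angular":[0,0,0],"hand":1},{"translation":[0,0,0],"angular":[0,0,0],"hand":1},{"translation":[0,0,0],"angular":[0,0,0],"hand":1}]'
python3 - <<'E'
from h import *
go(.442,-.172,.097)
# arc plan in tool frame: steps of theta, tool y ~ keeper +x, tool z down (mm)
th=np.linspace(0,1.78,21); a=np.arctan2(40,-150)-th; p=155.24*np.c_[np.cos(a),np.sin(a)]
for t,d in zip(th[1:],np.diff(p,axis=0)): print(round(t,2),d.round(1))
E
```

```text
clock: 11.17
position: [0.4424, -0.171, 0.0962]
ee_rot: [-0.0, 0.636, 0.772, 0.0]
contact_force: [0.1, 0.1, 0.5]
width: 0.0341
gripper_force: 0.0
clock: 11.58
position: [0.4425, -0.1716, 0.097]
ee_rot: [0.001, 0.636, 0.772, -0.0]
contact_force: [-2.2, -0.2, 5.8]
width: 0.009
gripper_force: 24.7
mm [-0.2732 -0.5286  0.0437] yhead 10.99633740798784 zaxis [ 0.0007 -0.0009 -1.    ] pos [ 0.4425 -0.1716  0.097 ] t 11.5833 w 0.008976389036334773 24.728326499462128 F [-2.228  -0.1917  5.7704]
0.09 [ 4.1 13.2]
0.18 [ 5.3 12.8]
0.27 [ 6.4 12.2]
0.36 [ 7.5 11.6]
0.44 [ 8.5 10.9]
0.53 [ 9.4 10.1]
0.62 [10.3  9.2]
0.71 [11.1  8.3]
0.8 [11.7  7.3]
0.89 [12.3  6.2]
0.98 [12.8  5.1]
1.07 [13.2  3.9]
1.16 [13.5  2.7]
1.25 [13.7  1.5]
1.34 [13.8  0.3]
1.42 [13.8 -1. ]
1.51 [13.6 -2.2]
1.6 [13.4 -3.4]
1.69 [13.  -4.6]
1.78 [12.6 -5.7]
```

```bash
python3 -m handwheel '[{"translation":[0,0.0041,-0.0132],"angular":[0,0,0],"hand":1},{"translation":[0,0.0053,-0.0128],"angular":[0,0,0],"hand":1},{"translation":[0,0.0064,-0.0122],"angular":[0,0,0],"hand":1},{"translation":[0,0.0075,-0.0116],"angular":[0,0,0],"hand":1},{"translation":[0,0.0085,-0.0109],"angular":[0,0,0],"hand":1}]' 25
```

```text
clock: 12.0
position: [0.4714, -0.1658, 0.157]
ee_rot: [-0.002, 0.636, 0.772, -0.002]
contact_force: [-3.8, -3.9, -0.6]
width: 0.0091
gripper_force: 24.4
```

```bash
python3 -m handwheel '[{"translation":[0,0.0094,-0.0101],"angular":[0,0,0],"hand":1},{"translation":[0,0.0103,-0.0092],"angular":[0,0,0],"hand":1},{"translation":[0,0.0111,-0.0083],"angular":[0,0,0],"hand":1},{"translation":[0,0.0117,-0.0073],"angular":[0,0,0],"hand":1},{"translation":[0,0.0123,-0.0062],"angular":[0,0,0],"hand":1}]' 25
python3 -m handwheel '[{"translation":[0,0.0128,-0.0051],"angular":[0,0,0],"hand":1},{"translation":[0,0.0132,-0.0039],"angular":[0,0,0],"hand":1},{"translation":[0,0.0135,-0.0027],"angular":[0,0,0],"hand":1},{"translation":[0,0.0137,-0.0015],"angular":[0,0,0],"hand":1},{"translation":[0,0.0138,-0.0003],"angular":[0,0,0],"hand":1}]'
python3 -c "
from h import *
go(.5,-.15,.2)"
```

```text
clock: 12.42
position: [0.5247, -0.1553, 0.1996]
ee_rot: [-0.002, 0.636, 0.772, -0.002]
contact_force: [-7.2, -0.7, 8.9]
width: 0.0085
gripper_force: 25.7
clock: 12.83
position: [0.5931, -0.1417, 0.2123]
ee_rot: [-0.0, 0.636, 0.771, -0.0]
contact_force: [-1.9, 0.3, 7.7]
width: 0.0089
gripper_force: 27.1
mm [  9.5287 -92.9697  12.3275] yhead 10.977483494917509 zaxis [-0.0006  0.0004 -1.    ] pos [ 0.5931 -0.1417  0.2123] t 12.8333 w 0.008868278216050754 27.092979848384857 F [-1.8508  0.2535  7.6651]
```

```bash
python3 -m handwheel '[{"translation":[0,0.0138,0.001],"angular":[0,0,0],"hand":1},{"translation":[0,0.0136,0.0022],"angular":[0,0,0],"hand":1},{"translation":[0,0.0134,0.0034],"angular":[0,0,0],"hand":1},{"translation":[0,0.013,0.0046],"angular":[0,0,0],"hand":1},{"translation":[0,0.0126,0.0057],"angular":[0,0,0],"hand":1},{"translation":[0,0,0],"angular":[0,0,0],"hand":1}]' 25
python3 - <<'E'
from h import *
go(.5,-.15,.2)
a=cv2.cvtColor(manip.get_image("scene"),cv2.COLOR_RGB2BGR)[110:260,225:425]
cv2.imwrite("pics/s4.png",cv2.resize(a,None,fx=4,fy=4,interpolation=cv2.INTER_CUBIC))
E
```

```text
clock: 13.33
position: [0.6612, -0.1282, 0.1929]
ee_rot: [0.0, 0.636, 0.772, 0.001]
contact_force: [0.1, 2.2, 1.7]
width: 0.0091
gripper_force: 26.7
mm [   9.4527 -162.3961   -7.4538] yhead 11.01957204895455 zaxis [ 0.0021  0.0019 -1.    ] pos [ 0.6612 -0.1282  0.1929] t 13.3333 w 0.00912671823233069 26.69981986284256 F [0.1293 2.2392 1.6882]
```

View pics/s4.png

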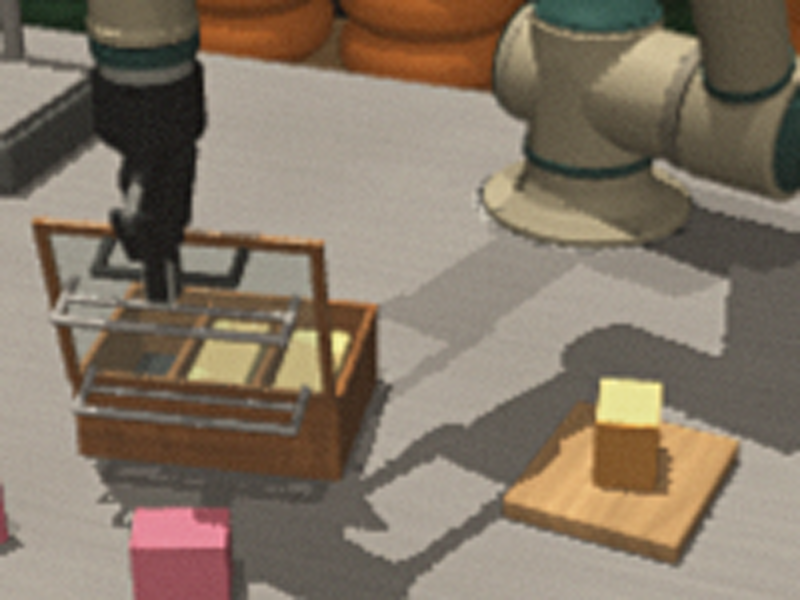

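The lid is up past vertical and the bar is still held (crop (165,270)). Now I release it and withdraw straight up.

```bash
python3 -m handwheel '[{"translation":[0,0,0],"angular":[0,0,0],"hand":0.8},{"translation":[0,0,0],"angular":[0,0,0],"hand":0.72},{"translation":[0,0,0],"angular":[0,0,0],"hand":0.72},{"translation":[0,0,-0.01],"angular":[0,0,0],"hand":0.72},{"translation":[0,0,-0.015],"angular":[0,0,0],"hand":0.72},{"translation":[0,0,-0.02],"angular":[0,0,0],"hand":0.72},{"translation":[0,0,-0.03],"angular":[0,0,0],"hand":0.72},{"translation":[0,0,-0.03],"angular":[0,0,0],"hand":0.72},{"translation":[0,0,0],"angular":[0,0,0],"hand":0.72}]' 25
python3 - <<'E'
from h import *
s=manip.get_image("scene"); cv2.imwrite("pics/f5.png",cv2.cvtColor(s,cv2.COLOR_RGB2BGR))
go(.4945,.175,.2)
# predicted lid top corners at various theta (scene px)
for th in (1.6,1.78,1.85):
    P=[np.r_[kw(.081-.162*np.cos(th),y),.074+.162*np.sin(th)] for y in(-.108,.108)]
    print(th,((proj("scene",P)-[225,110])*4).round(0).tolist())
a=cv2.imread("pics/f5.png")[110:260,225:425]
cv2.imwrite("pics/s5.png",cv2.resize(a,None,fx=4,fy=4,interpolation=cv2.INTER_CUBIC))
E
```

```text
clock: 14.13
position: [0.6604, -0.1307, 0.3082]
ee_rot: [0.006, 0.636, 0.771, 0.002]
contact_force: [0.9, 0.1, 2.0]
width: 0.0239
gripper_force: 0.0
mm [ 331.6409 -104.8571  102.8192] yhead 10.946928480919937 zaxis [ 0.0088 -0.0032 -1.    ] pos [ 0.6595 -0.1304  0.3052] t 14.1833 w 0.024007044837732194 0.0 F [0.5861 1.3264 0.3204]
1.6 [[46.0, 190.0], [329.0, 213.0]]
1.78 [[32.0, 211.0], [321.0, 235.0]]
1.85 [[27.0, 221.0], [317.0, 245.0]]
```

View pics/s5.png

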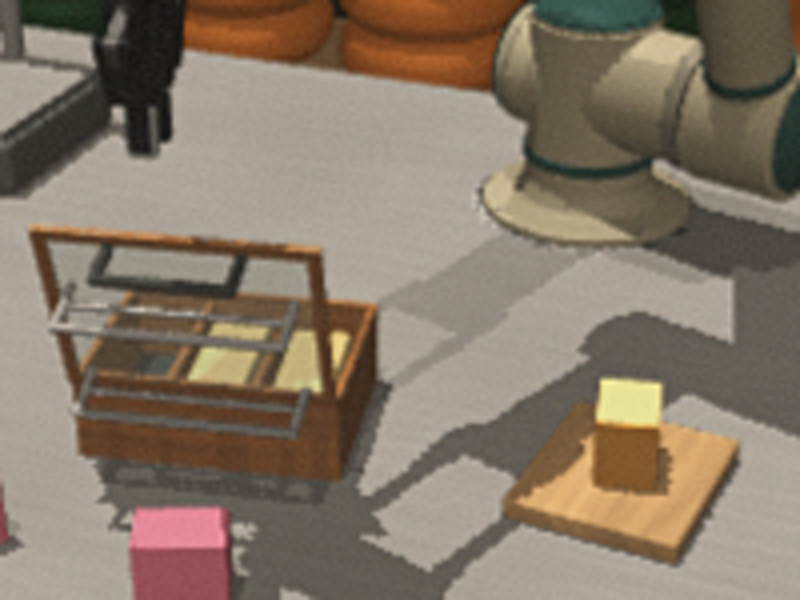

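The lid's top edge (crop y≈230) has dropped to the 1.85 stop, and it stands clear of the gripper. Next I locate the cheese and move over it.

```bash
python3 - <<'E'
from h import *
p=np.array([ray("scene",((u+.5)/4-.5+225,(v+.5)/4-.5+110),.078) for u,v in[(600,380),(663,382),(661,430),(595,428)]])
print(p.mean(0))
t=cv2.cvtColor(manip.get_image("top"),cv2.COLOR_RGB2HSV)
# pale cheese mask near board in top view
c=proj("top",[.4945,.175,.078])[0]; x,y=c.round().astype(int); print(c)
roi=t[y-22:y+22,x-22:x+22]; m=cv2.inRange(roi,(22,60,150),(34,200,255))
n,l,st,ce=cv2.connectedComponentsWithStats(m); k=1+st[1:,4].argmax(); print(st[k],ray("top",ce[k]+[x-22,y-22],.078))
q=np.argwhere(l==k)[:,::-1].astype(np.float32); print(cv2.minAreaRect(q))
E
python3 -m handwheel '[{"translation":[0.033,-0.0105,0],"angular":[0,0,0],"hand":0},{"translation":[0.033,-0.0105,0],"angular":[0,0,0],"hand":0},{"translation":[0.033,-0.0105,0],"angular":[0,0,0],"hand":0},{"translation":[0.033,-0.0105,0],"angular":[0,0,0],"hand":0},{"translation":[0.033,-0.0105,0],"angular":[0,0,0],"hand":0},{"translation":[0.033,-0.0105,0],"angular":[0,0,0],"hand":0},{"translation":[0.033,-0.0105,0],"angular":[0,0,0],"hand":0},{"translation":[0.033,-0.0105,0],"angular":[0,0,0],"hand":0},{"translation":[0.033,-0.0105,0],"angular":[0,0,0],"hand":0},{"translation":[0.033,-0.0105,0],"angular":[0,0,0],"hand":0}]' 30
python3 -c "
from h import *
go(.4945,.175,.045)"
```

```text
[0.4977 0.1757 0.078 ]
[260.6042 231.7114]
[ 13  10  18  27 230] [0.4944 0.1807 0.078 ]
((22.36097526550293, 22.85122299194336), (23.60694694519043, 17.111543655395508), 77.90524291992188)
clock: 15.07
position: [0.4903, 0.1753, 0.2985]
ee_rot: [-0.001, 0.636, 0.771, -0.001]
contact_force: [0.5, 1.3, -0.2]
width: 0.0852
gripper_force: 0.0
mm [ -1.0406   4.7559 253.5233] yhead 10.942463421948284 zaxis [-0.0025 -0.0007 -1.    ] pos [0.4903 0.1753 0.2985] t 15.0667 w 0.0852160928554089 0.0 F [ 0.5422  1.2752 -0.2019]
```

```bash
python3 -m handwheel '[{"translation":[0,0.005,0.03],"angular":[0,0,0],"hand":0},{"translation":[0,0,0.03],"angular":[0,0,0],"hand":0},{"translation":[0,0,0.03],"angular":[0,0,0],"hand":0},{"translation":[0,0,0.03],"angular":[0,0,0],"hand":0},{"translation":[0,0,0.03],"angular":[0,0,0],"hand":0},{"translation":[0,0,0.02],"angular":[0,0,0],"hand":0},{"translation":[0,0,0.01],"angular":[0,0,0],"hand":0},{"translation":[0,0,0],"angular":[0,0,0],"hand":0},{"translation":[0,0,0],"angular":[0,0,0],"hand":0}]' 30
python3 - <<'E'
from h import *
go(.495,.175,.040)
a=cv2.cvtColor(manip.get_image("scene"),cv2.COLOR_RGB2BGR)[150:250,340:440]
cv2.imwrite("pics/s6.png",cv2.resize(a,None,fx=6,fy=6,interpolation=cv2.INTER_CUBIC))
E
```

```text
clock: 15.82
position: [0.4971, 0.1753, 0.1196]
ee_rot: [-0.0, 0.636, 0.771, -0.0]
contact_force: [0.3, 0.3, -0.0]
width: 0.0852
gripper_force: 0.0
mm [ 0.0702 -2.0364 79.5945] yhead 10.965331166291632 zaxis [-0.0009 -0.0002 -1.    ] pos [0.4971 0.1753 0.1196] t 15.8167 w 0.0852456038291561 0.0 F [ 0.2843  0.2942 -0.0052]
```

View pics/s6.png

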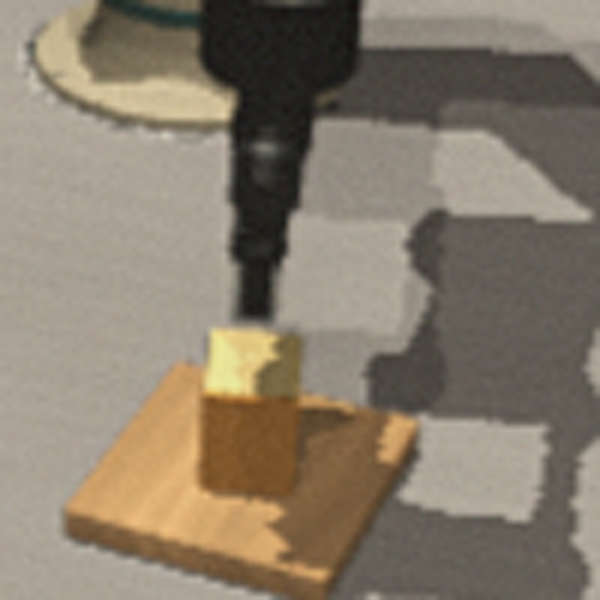

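The fingers (crop (255,310)) line up with the cheese top (253,362). I descend with a force check.

```bash
python3 -m handwheel '[{"translation":[0,-0.0015,0.015],"angular":[0,0,0],"hand":0},{"translation":[0,0,0.015],"angular":[0,0,0],"hand":0},{"translation":[0,0,0.015],"angular":[0,0,0],"hand":0},{"translation":[0,0,0.007],"angular":[0,0,0],"hand":0},{"translation":[0,0,0.005],"angular":[0,0,0],"hand":0},{"translation":[0,0,0.003],"angular":[0,0,0],"hand":0},{"translation":[0,0,0],"angular":[0,0,0],"hand":0}]' 30
```

```text
clock: 16.45
position: [0.4962, 0.1753, 0.0601]
ee_rot: [0.0, 0.636, 0.771, 0.0]
contact_force: [0.3, 0.1, -0.5]
width: 0.0852
gripper_force: 0.0
```

```bash
python3 -m handwheel '[{"translation":[0,0,0.006],"angular":[0,0,0],"hand":0},{"translation":[0,0,0.006],"angular":[0,0,0],"hand":0},{"translation":[0,0,0.006],"angular":[0,0,0],"hand":0},{"translation":[0,0,0],"angular":[0,0,0],"hand":0.1},{"translation":[0,0,0],"angular":[0,0,0],"hand":0.15},{"translation":[0,0,0],"angular":[0,0,0],"hand":0.2},{"translation":[0,0,0],"angular":[0,0,0],"hand":0.3},{"translation":[0,0,0],"angular":[0,0,0],"hand":0.5},{"translation":[0,0,0],"angular":[0,0,0],"hand":0.6},{"translation":[0,0,0],"angular":[0,0,0],"hand":0.6}]' 30
python3 -m handwheel '[{"translation":[0,0,0],"angular":[0,0,0],"hand":0.6},{"translation":[0,0,-0.003],"angular":[0,0,0],"hand":0.6},{"translation":[0,0,-0.01],"angular":[0,0,0],"hand":0.6},{"translation":[0,0,-0.02],"angular":[0,0,0],"hand":0.6},{"translation":[0,0,-0.03],"angular":[0,0,0],"hand":0.6},{"translation":[0,0,-0.04],"angular":[0,0,0],"hand":0.6},{"translation":[0,0,-0.04],"angular":[0,0,0],"hand":0.6},{"translation":[0,0,-0.02],"angular":[0,0,0],"hand":0.6},{"translation":[0,0,0],"angular":[0,0,0],"hand":0.6}]'
python3 - <<'E'
from h import *
print(kw(-.005,-.07)); go(*kw(-.005,-.07),.0305)
E
```

```text
clock: 17.28
position: [0.4961, 0.1753, 0.0418]
ee_rot: [0.0, 0.636, 0.771, 0.0]
contact_force: [-0.7, 0.1, -1.6]
width: 0.0674
gripper_force: 35.1
clock: 18.03
position: [0.4993, 0.176, 0.2113]
ee_rot: [0.004, 0.636, 0.772, 0.005]
contact_force: [2.3, 1.0, -1.4]
width: 0.0677
gripper_force: 35.1
[ 0.5192 -0.2277]
mm [-400.1683  -59.6519  179.9185] yhead 10.980593485101235 zaxis [ 0.0126  0.0027 -0.9999] pos [0.4993 0.176  0.2113] t 18.0333 w 0.06770520506986252 35.09550869464874 F [ 2.3242  1.0345 -1.377 ]
```

```bash
python3 -m handwheel '[{"translation":[-0.02,-0.008,0],"angular":[0,0,0],"hand":0.6},{"translation":[-0.035,-0.008,0],"angular":[0,0,0],"hand":0.6},{"translation":[-0.035,-0.008,0],"angular":[0,0,0],"hand":0.6},{"translation":[-0.035,-0.008,0],"angular":[0,0,0],"hand":0.6},{"translation":[-0.035,-0.008,0],"angular":[0,0,0],"hand":0.6},{"translation":[-0.035,-0.008,0],"angular":[0,0,0],"hand":0.6},{"translation":[-0.035,-0.008,0],"angular":[0,0,0],"hand":0.6},{"translation":[-0.035,-0.004,0],"angular":[0,0,0],"hand":0.6},{"translation":[-0.035,0,0],"angular":[0,0,0],"hand":0.6},{"translation":[-0.035,0,0],"angular":[0,0,0],"hand":0.6}]' 30
python3 -m handwheel '[{"translation":[-0.035,0,0],"angular":[0,0,0],"hand":0.6},{"translation":[-0.02,0,0],"angular":[0,0,0],"hand":0.6},{"translation":[-0.01,0,0],"angular":[0,0,0],"hand":0.6},{"translation":[0,0,0.03],"angular":[0,0,0],"hand":0.6},{"translation":[0,0,0.03],"angular":[0,0,0],"hand":0.6},{"translation":[0,0,0.02],"angular":[0,0,0],"hand":0.6},{"translation":[0,0,0.01],"angular":[0,0,0],"hand":0.6},{"translation":[0,0,0],"angular":[0,0,0],"hand":0.6},{"translation":[0,0,0],"angular":[0,0,0],"hand":0.6}]'
python3 - <<'E'
from h import *
K0[:]=[.511,-.1585]
go(*kw(-.005,-.07),.032)
a=cv2.cvtColor(manip.get_image("scene"),cv2.COLOR_RGB2BGR)
# overlay: expected lane opening at divider top / case rim
b=cv2.resize(a[140:240,235:335],None,fx=6,fy=6,interpolation=cv2.INTER_CUBIC)
T=manip.get_state()["position"]
f=lambda P:((proj("scene",P)-[235,140])*6+2.5).round().astype(int)
pc=[np.r_[T[:2]+kw(x,y)-K0,T[2]-.0218+z] for z in(0,.058) for x,y in((.034,.024),(.034,-.024),(-.034,-.024),(-.034,.024))]
cv2.polylines(b,[f(pc[4:])],True,(255,0,0),1)
cv2.polylines(b,[f(pc[:4])],True,(0,0,255),1)
cv2.polylines(b,[f([np.r_[kw(x,y),.074] for x,y in((.081,.108),(.081,-.108),(-.081,-.108),(-.081,.108))])],True,(0,255,0),1)
cv2.polylines(b,[f([np.r_[kw(x,y),.066] for x,y in((.075,-.038),(.075,-.102),(-.075,-.102),(-.075,-.038))])],True,(255,255,0),1)
cv2.imwrite("pics/s7.png",b)
E
```

```text
clock: 18.87
position: [0.4995, -0.1664, 0.2039]
ee_rot: [-0.001, 0.636, 0.771, -0.0]
contact_force: [0.4, 0.5, -1.3]
width: 0.0677
gripper_force: 35.0
clock: 19.62
position: [0.513, -0.2282, 0.1147]
ee_rot: [-0.0, 0.636, 0.772, 0.0]
contact_force: [0.3, 0.6, -2.2]
width: 0.0678
gripper_force: 34.8
mm [-1.1977  6.097  82.696 ] yhead 11.008512501204846 zaxis [-0.0005  0.0007 -1.    ] pos [ 0.513  -0.2282  0.1147] t 19.6167 w 0.0678142625731693 34.830883741378784 F [ 0.2654  0.6179 -2.1544]
```

View pics/s7.png

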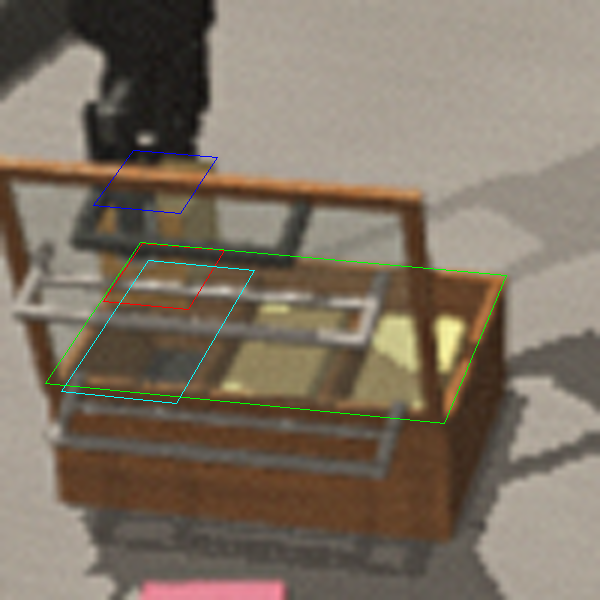

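The projected rim (green) lies on the real rim and the predicted cheese outline (blue) on the real cheese, so the lane fit holds. I shift 6 mm along the lane and lower.

```bash
python3 -m handwheel '[{"translation":[-0.001,0.006,0],"angular":[0,0,0],"hand":0.6},{"translation":[0,0,0.006],"angular":[0,0,0],"hand":0.6},{"translation":[0,0,0.008],"angular":[0,0,0],"hand":0.6},{"translation":[0,0,0.008],"angular":[0,0,0],"hand":0.6},{"translation":[0,0,0.008],"angular":[0,0,0],"hand":0.6},{"translation":[0,0,0],"angular":[0,0,0],"hand":0.6}]' 30
python3 -m handwheel '[{"translation":[0,0,0.008],"angular":[0,0,0],"hand":0.6},{"translation":[0,0,0.008],"angular":[0,0,0],"hand":0.6},{"translation":[0,0,0],"angular":[0,0,0],"hand":0.6}]'
```

```text
clock: 20.17
position: [0.5176, -0.2278, 0.0824]
ee_rot: [-0.002, 0.636, 0.771, -0.0]
contact_force: [-1.9, 0.4, -1.4]
width: 0.0672
gripper_force: 34.9
clock: 20.42
position: [0.518, -0.2281, 0.0668]
ee_rot: [-0.002, 0.636, 0.771, -0.0]
contact_force: [-0.1, 0.0, -2.8]
width: 0.0679
gripper_force: 34.9
```

```bash
python3 -m handwheel '[{"translation":[0,0,0.008],"angular":[0,0,0],"hand":0.6},{"translation":[0,0,0.008],"angular":[0,0,0],"hand":0.6},{"translation":[0,0,0.006],"angular":[0,0,0],"hand":0.6},{"translation":[0,0,0.004],"angular":[0,0,0],"hand":0.6},{"translation":[0,0,0.003],"angular":[0,0,0],"hand":0.6},{"translation":[0,0,0],"angular":[0,0,0],"hand":0.6}]' 30
python3 -m handwheel '[{"translation":[0,0,0.002],"angular":[0,0,0],"hand":0.6},{"translation":[0,0,0],"angular":[0,0,0],"hand":0.6}]'
python3 -m handwheel '[{"translation":[0,0,0.001],"angular":[0,0,0],"hand":0.6},{"translation":[0,0,0],"angular":[0,0,0],"hand":0.6}]'
python3 -m handwheel '[{"translation":[0,0,0.001],"angular":[0,0,0],"hand":0.6},{"translation":[0,0,0],"angular":[0,0,0],"hand":0.6}]'
```

```text
clock: 20.92
position: [0.5187, -0.2285, 0.0389]
ee_rot: [-0.001, 0.636, 0.771, -0.0]
contact_force: [0.1, 1.0, -1.8]
width: 0.0677
gripper_force: 35.0
clock: 21.08
position: [0.5192, -0.2287, 0.0377]
ee_rot: [0.0, 0.636, 0.771, 0.0]
contact_force: [0.7, 0.2, -3.5]
width: 0.0673
gripper_force: 35.0
clock: 21.25
position: [0.5192, -0.2287, 0.0368]
ee_rot: [0.0, 0.636, 0.771, 0.0]
contact_force: [1.0, 0.2, -2.8]
width: 0.0678
gripper_force: 35.0
clock: 21.42
position: [0.5191, -0.2287, 0.0357]
ee_rot: [0.0, 0.636, 0.771, 0.0]
contact_force: [0.7, 0.1, -1.3]
width: 0.0674
gripper_force: 35.0
```

```bash
python3 -m handwheel '[{"translation":[0,0,0.002],"angular":[0,0,0],"hand":0.6},{"translation":[0,0,0],"angular":[0,0,0],"hand":0.6}]'
python3 -m handwheel '[{"translation":[0,0,0.001],"angular":[0,0,0],"hand":0.6},{"translation":[0,0,0],"angular":[0,0,0],"hand":0.6}]'
python3 -m handwheel '[{"translation":[0,0,0.001],"angular":[0,0,0],"hand":0.6},{"translation":[0,0,0],"angular":[0,0,0],"hand":0.6}]'
```

```text
clock: 21.58
position: [0.519, -0.2286, 0.0334]
ee_rot: [-0.0, 0.636, 0.771, 0.0]
contact_force: [-0.6, 0.3, -2.1]
width: 0.0677
gripper_force: 35.0
clock: 21.75
position: [0.519, -0.2286, 0.0325]
ee_rot: [-0.0, 0.636, 0.771, 0.0]
contact_force: [-0.7, 0.8, -1.8]
width: 0.0674
gripper_force: 35.0
clock: 21.92
position: [0.5192, -0.2287, 0.0318]
ee_rot: [0.0, 0.636, 0.771, 0.0]
contact_force: [0.4, -0.3, -1.4]
width: 0.0674
gripper_force: 35.0
```

```bash
python3 -m handwheel '[{"translation":[0,0,0.001],"angular":[0,0,0],"hand":0.6},{"translation":[0,0,0],"angular":[0,0,0],"hand":0.6}]'
python3 -m handwheel '[{"translation":[0,0,0.0005],"angular":[0,0,0],"hand":0.6},{"translation":[0,0,0],"angular":[0,0,0],"hand":0.6}]'
```

```text
clock: 22.08
position: [0.5192, -0.2288, 0.0317]
ee_rot: [0.0, 0.636, 0.772, 0.0]
contact_force: [-1.7, 1.5, 4.5]
width: 0.0672
gripper_force: 35.7
clock: 22.25
position: [0.5193, -0.2288, 0.0318]
ee_rot: [0.0, 0.636, 0.772, 0.0]
contact_force: [-2.2, 0.8, 9.4]
width: 0.0675
gripper_force: 36.1
```

It's on the tile, so I release gently and withdraw.

```bash
python3 -m handwheel '[{"translation":[0,0,0],"angular":[0,0,0],"hand":0.18},{"translation":[0,0,0],"angular":[0,0,0],"hand":0.12},{"translation":[0,0,0],"angular":[0,0,0],"hand":0.05},{"translation":[0,0,0],"angular":[0,0,0],"hand":0.03},{"translation":[0,0,0],"angular":[0,0,0],"hand":0.03},{"translation":[0,0,0],"angular":[0,0,0],"hand":0.03}]' 20
python3 -m handwheel '[{"translation":[0,0,-0.005],"angular":[0,0,0],"hand":0.03},{"translation":[0,0,-0.01],"angular":[0,0,0],"hand":0.03},{"translation":[0,0,-0.015],"angular":[0,0,0],"hand":0.03},{"translation":[0,0,-0.02],"angular":[0,0,0],"hand":0.03},{"translation":[0,0,-0.03],"angular":[0,0,0],"hand":0.03},{"translation":[0,0,-0.04],"angular":[0,0,0],"hand":0.03},{"translation":[0,0,-0.04],"angular":[0,0,0],"hand":0.03},{"translation":[0,-0.04,-0.03],"angular":[0,0,0],"hand":0.03},{"translation":[0,-0.04,0],"angular":[0,0,0],"hand":0.03},{"translation":[0,-0.04,0],"angular":[0,0,0],"hand":0.03}]'
python3 -m handwheel '[{"translation":[0,-0.03,0],"angular":[0,0,0],"hand":0.03},{"translation":[0.03,0,0],"angular":[0,0,0],"hand":0.03},{"translation":[0.04,0,0],"angular":[0,0,0],"hand":0.03},{"translation":[0.04,0,0],"angular":[0,0,0],"hand":0.03},{"translation":[0.04,0,0],"angular":[0,0,0],"hand":0.03},{"translation":[0,0,0],"angular":[0,0,0],"hand":0.03},{"translation":[0,0,0],"angular":[0,0,0],"hand":0.03},{"translation":[0,0,0],"angular":[0,0,0],"hand":0.03}]'
python3 - <<'E'
from h import *
s,t=[cv2.cvtColor(manip.get_image(n),cv2.COLOR_RGB2BGR) for n in("scene","top")]
r=lambda a:cv2.resize(a,(400,400),interpolation=cv2.INTER_CUBIC)
cv2.imwrite("pics/fin.png",np.hstack([r(s[140:240,235:335]),r(t[170:270,335:435])]))
E
```

```text
clock: 22.75
position: [0.5191, -0.2287, 0.03]
ee_rot: [-0.0, 0.636, 0.771, 0.0]
contact_force: [0.1, -0.8, -0.1]
width: 0.0827
gripper_force: 0.0
clock: 23.58
position: [0.4081, -0.2512, 0.2183]
ee_rot: [0.003, 0.635, 0.772, -0.0]
contact_force: [-0.3, -0.4, 0.0]
width: 0.0829
gripper_force: 0.0
clock: 24.25
position: [0.3503, -0.1091, 0.2161]
ee_rot: [0.001, 0.636, 0.772, 0.0]
contact_force: [-0.6, -0.3, 0.2]
width: 0.0829
gripper_force: 0.0
```

View pics/fin.png

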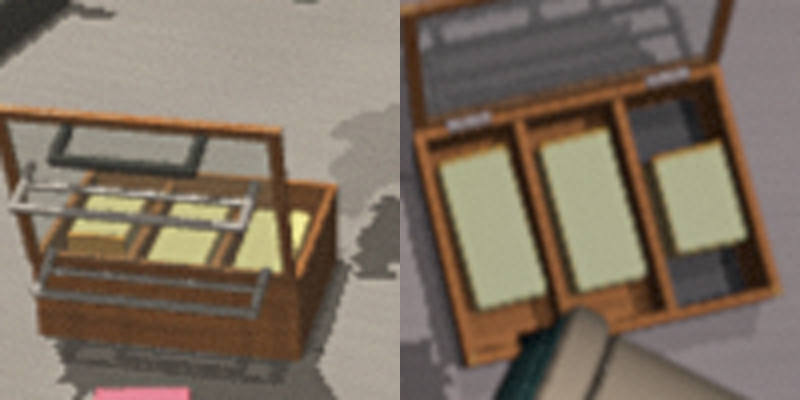

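The short cheese stands upright in the slate lane (right panel (698,195)), the lid is open, the neighbours are in place and the arm is clear.

```bash
python3 -c "
from rig import manip
print(manip.sign_off())"
```

```text
the job is handed in; nothing more can be done
None
```

The job is handed in: the short cheese stands upright on the slate tile, the lid rests open, and the neighbouring cheeses look undisturbed in the last picture; the sign-off gave no verdict.

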